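# Pump up the airbrush tank until its indicator pin is fully out

## Robot

A 6-joint arm with a two-finger parallel gripper is mounted at the origin on the work surface. World frame = base frame: x ahead of the robot, y to its left, z up, the work surface at z = 0. Lengths are in m, angles in rad, forces in N, time in s.
With the tool pointing down it reaches from about 0.3 to 0.775 m from the base axis. Payload 14.6 kg.
Tool frame: the origin (TCP) lies on the centre line of the jaws, within the pads' length; the fingertips stand 19 mm ahead of it and the grasp point (between the pads) is the TCP; y points along the fingers, x is the direction in which the jaws open and shut, and the axes are right-handed (so a half turn about y gives the same grasp; the last joint's range is limited). The gripper opens to 94 mm and grips with 3 to 60 N. Pads are 16 mm wide; open, the fingers measure 119 mm over their backs; the gripper's body (75 mm by 177 mm) begins 78 mm behind the grasp point.
Start: joints at [-1.322, 0.3, 1.521, -0, 1.321, -0.067], TCP at [0.171, -0.523, 0.224] pointing down, gripper open.
Joint ranges: [-3.03, 3.03], [-0.79, 2.21], [0.23, 2.52], [-1.04, 4.18], [0, 3.07], [-2.55, 2.55]. Speed limits (rad/s): [2.22, 2.22, 2.57, 3.14, 3.14, 3.14].

## Interface

Orientations are given as [roll, pitch, yaw] about the fixed x, y, z axes, in that order (R = Rz(yaw) Ry(pitch) Rx(roll)).
In Python, from station import ctrl, optics gives the robot as it stands.
- The arm moves only by the tool jog_arm, never from a script. Its argument "targets" is a list of rows, each a list of 3 entries, a list of its own where there are three numbers: the finger opening in cm, from 0 to 9.4, then the shift along the tool's x, y, z in cm, then the turn about the tool's y in rad. A call has 1 to 10 rows; each row is the pose to reach, as a shift and turn from the pose commanded when the call began, along the tool's axes at that moment; what a row does not reach only later rows make up. A row lasts 1/10 s, in which the tool goes at most 50 mm and 8.59 degrees, less where a joint would pass 70% of its speed; a pose out of reach is approached as far as the arm can. A call with a gripper value outside its range is refused whole. The fingers move at their own pace and stop on an object; "grip_force" is the grip in N (left out, the last holds). Time passes only in rows, so rows that repeat a pose let the fingers close. It gives the time, the measured TCP pose, the force and the opening at its end, in the units of the state.
- ctrl.get_obs(): the state, without advancing time (a new reading comes with each control period).
- optics.camera(name): name is "side" or "top"; returns a dict with "img" (420x560x3 uint8, red, green, blue), "range_z" (420x560 float32, m along the optical axis (not along the pixel's ray), 0 where there is no reading), "camera_matrix" (3x3 intrinsics, pixels), "k1" (the pictures are not rectified: a ray, as slopes to the right and down, at radius r is drawn at 1 + k1 r^2 times it, then the intrinsics apply), "world_to_cam" (4x4, takes a point from world to camera coordinates). Camera axes: x right, y up, looking along -z (the intrinsics and any distortion apply to the point x, -y, -z); pixel columns grow to the right and rows downward; lengths in m; the calibration is good to about 2 mm. A picture is of the moment at which its call begins.
- ctrl.hand_in(): hands the job in, once; it reports no verdict.
The state is a dict: "time_s": time; "qpos": joint angles; "joint_vel": joint speeds; "tau": joint torques, N m; "ee_pos": TCP position; "eef_rot": TCP orientation; "force": force on the tool from outside, world axes, zero at the start; "moment": the same for the moment, N m; "grip_width": finger opening in m.
Only numpy, scipy, OpenCV 4.12 (cv2) and the standard library are available. Lean on these libraries where they do the work, as an engineer would, in place of code of your own. Each camera call takes 0.05 s, during which the arm holds its last target. There are 200 camera calls.

## Task

Charge the little yellow air tank for the airbrush: push its blue plunger cap all the way down and let it spring fully back up, again and again, until the red indicator pin stands fully out with all of its green band showing, and leave the cap up. Only press with the fingertips: do not touch the pin itself, and leave the two dice, the dice tower and the pencil where they are, not shoved and not picked up.

Things in the scene. Friction and masses are not known exactly. Their poses are not given: they have to be found in the camera images.
- pump: the air tank unit, fixed to the work surface: a yellow tank lying along its y axis (68 mm diameter, 190 mm long) on a dark base plate 100 x 200 x 10 mm, a gauge on its -x side. Origin: centre of the underside of the base plate, z up. The pump barrel (34 mm diameter, top 115 mm above the surface) stands at y = -45 mm, the brass gland of the pin (26 mm diameter, top 92 mm above the surface) at y = +45 mm
- plunger_top (a point): centre of the top face of the blue plunger cap, a flat disc 44 mm in diameter and 12 mm thick, on a 14 mm rod; 145 mm above the surface when up, 131 mm when fully down; it moves straight down
- plunger_press (a joint): how far the plunger is pressed, m: 0 = fully up, 0.014 = fully down on its stop. A spring pushes it back up: about 5 N at the top, 11 N at the bottom. A stroke counts only if it is pressed more than 10 mm and then let all the way up again
- pin_out (a joint): how far the indicator pin has come out, m: 0 = in, 0.040 = fully out. It rises while the cap springs back up, to the next multiple of 8 mm (the first stroke may give more or less), and stays by friction; 3 to 5 full strokes are needed, and once it is fully out more strokes do nothing
- indicator: the indicator pin, a 12 mm thick vertical rod in the brass gland, red above, with an 8 mm high green band below the red that stands wholly clear of the gland only when the pin is fully out. Origin: on its axis, 2 mm under its tip, 92 mm above the surface when in and 132 mm when fully out. Not to be touched
- metal_die: rust-orange metal die, 18 mm cube, loose; origin: centre of its underside. Bystander
- jasper_die: green jasper die, 20 mm cube, loose; origin: centre of its underside. Bystander
- dice_tower: birch dice tower, 74 x 74 mm, 150 mm tall, loose; origin: centre of its underside. Bystander
- pencil: blue pencil with a silver ferrule, 172 mm long, 7 mm thick, lying along its x axis, loose; origin: about its middle, at its underside. Bystander
There are look-alikes about, which are no part of the job. There is more than one size of the pump; the one meant has the size given above.

How it is judged:
On the way, in this order (a step that is already met when the one before it is completed fails the run):
1. the plunger is pressed down through a full stroke (value of joint plunger_press above 0.01 m).
2. the pumping has brought the pin about half-way out (value of joint pin_out above 0.0215 m).
3. the pin is fully out (value of joint pin_out above 0.0385 m), for 0.2 s.
At the end, for the whole second after the job is handed in: The indicator pin is at least 38.5 mm out, the plunger is back up within 2 mm, and the dice, the dice tower and the pencil are within 12 mm of where they began, the tower upright (value of joint pin_out above 0.0385 m and value of joint plunger_press below 0.002 m and angle between dice_tower's own z axis and vertical below 0.1 rad and not (distance of metal_die from where it was at the start of the episode above 0.012 m) and not (distance of jasper_die from where it was at the start of the episode above 0.012 m) and not (distance of dice_tower from where it was at the start of the episode above 0.012 m) and not (distance of pencil from where it was at the start of the episode above 0.012 m)); the robot touches nothing.
It fails at once if the robot touches the indicator pin (contact force between any of the arm, the fingers and indicator above 0.5 N).
It fails at once if the orange die is shoved, lifted or carried (moved by more than 12 mm) (distance of metal_die from where it was at the start of the episode above 0.012 m).
It fails at once if the green die is shoved, lifted or carried (moved by more than 12 mm) (distance of jasper_die from where it was at the start of the episode above 0.012 m).
It fails at once if the dice tower is shoved, lifted or carried (moved by more than 12 mm) (distance of dice_tower from where it was at the start of the episode above 0.012 m).
It fails at once if the pencil is shoved, lifted or carried (moved by more than 12 mm) (distance of pencil from where it was at the start of the episode above 0.012 m).
It also fails if it takes over 48 s, if anything falls off the work surface, if the arm or the gripper's body presses on something with over 40 N, if the wrist force passes 120 N, or if a joint passes its speed limit or range.

## Working session

There is one attempt and no reset: what is moved stays moved. The work goes in short steps, Python scripts to look and compute and a tool call to move; the robot and the scene stay as the last step left them, time stands still between calls to the robot, and variables do not carry over. Pictures are saved under pics/ and viewed, about 8 in all and at most 12, crops included, and the job is handed in when it is done.

Besides the shell and the picture viewer there is one more tool, called after "Call:" by a JSON object that holds its "api" and its "payload", one argument or row to a line. jog_arm: Moves the arm, as the interface text tells. Its arguments: {"type":"object","properties":{"targets":{"type":"array","items":{"type":"array"}},"grip_force":{"type":"number"}},"required":["targets"]}

```bash
mkdir -p pics
cat > h.py <<'E'
import numpy as np, cv2
from station import ctrl, optics
def snap(n,f):
    c=optics.camera(n); cv2.imwrite('pics/'+f+'.png',c['img'][:,:,::-1]); np.savez('pics/'+f,**c); return c
def world(c):
    h,w=c['range_z'].shape; K=c['camera_matrix']; u,v=np.meshgrid(np.arange(w),np.arange(h))
    d=np.stack([(u-K[0,2])/K[0,0],(v-K[1,2])/K[1,1]],-1); s=d.copy()
    for _ in range(20): s=d/(1+c['k1']*(s**2).sum(-1,keepdims=True))
    z=c['range_z'][...,None]; p=np.concatenate([s[...,:1]*z,-s[...,1:]*z,-z,np.ones_like(z)],-1)
    P=(p@np.linalg.inv(c['world_to_cam']).T)[...,:3]; P[c['range_z']==0]=np.nan; return P
E
python3 - <<'E'
from h import *
print(ctrl.get_obs())
a=snap('top','t0');b=snap('side','s0')
cv2.imwrite('pics/both.png',cv2.resize(np.vstack([a['img'],b['img']])[:,:,::-1],None,fx=.71,fy=.71))
E
```

```text
{'time_s': 0.0, 'qpos': array([-1.32162366e+00,  3.00478867e-01,  1.52160762e+00, -4.03079484e-07,
        1.32066557e+00, -6.66052633e-02]), 'joint_vel': array([-3.66249454e-04, -7.80081510e-04,  1.14154065e-04, -2.28162340e-03,
       -6.07429558e-06, -4.14263706e-04]), 'tau': array([ 1.93064084e-04, -5.31810522e+01, -3.52739167e+01,  7.07167760e-02,
        2.44114827e-02, -9.92695573e-05]), 'ee_pos': array([ 0.17074008, -0.52257093,  0.22387082]), 'eef_rot': array([-1.57071955e+00,  1.15685376e-03, -1.25501825e+00]), 'force': array([-0.0461366 , -0.22998219,  0.32955357]), 'moment': array([-0.00567235, -0.03874469,  0.01270084]), 'grip_width': 0.09371317891840636}
```

View pics/t0.png

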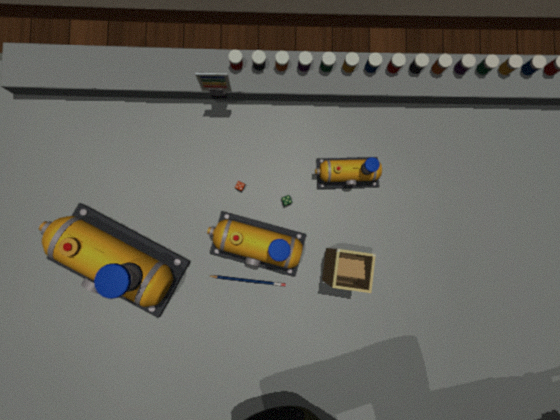

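View pics/s0.png

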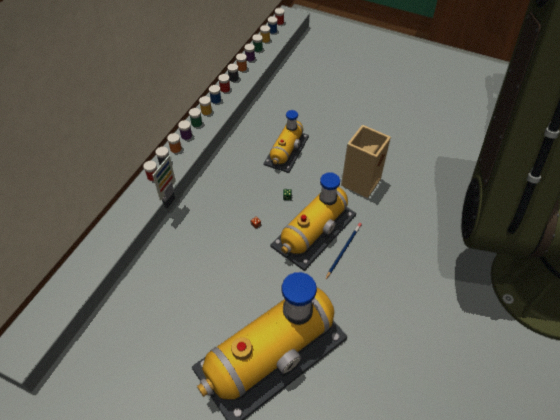

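The top view shows three pumps. The candidate is the middle one, with its cap at about (280,249) and its pin at (236,238). The tower is at (350,270), the pencil at (248,281), and the dice at (240,186) and (287,200). Next I'll measure sizes and positions.

Run:
```python
from h import *
for f in('t0','s0'):
    c=dict(np.load(f'pics/{f}.npz')); P=world(c); hsv=cv2.cvtColor(c['img'],cv2.COLOR_RGB2HSV)
    H,S,V=hsv[...,0],hsv[...,1],hsv[...,2]
    for nm,m in(('blue',(H>105)&(H<130)&(S>150)&(V>50)&(P[...,2]>.06)),('red',((H<6)|(H>172))&(S>150)&(P[...,2]>.05)),('tan',(H>8)&(H<25)&(S>50)&(P[...,2]>.135)&(P[...,2]<.165)&(P[...,0]<.7)),('yellow',(H>15)&(H<28)&(S>150)&(P[...,2]>.02))):
        n,l,st,_=cv2.connectedComponentsWithStats(m.astype('u1'))
        for i in range(1,n):
            if st[i,4]<25: continue
            q=P[l==i]; zt=np.nanpercentile(q[:,2],90); t=q[q[:,2]>zt-.006]
            print(f,nm,st[i,:5],'ztop',zt.round(4),'mid',((np.nanmin(t,0)+np.nanmax(t,0))/2).round(4),'mean',np.nanmean(t,0).round(4),'ext',(np.nanmax(t,0)-np.nanmin(t,0)).round(3))
```

```text
t0 blue [365 158  14  14 153] ztop 0.1048 mid [ 0.6826 -0.1477  0.1029] mean [ 0.6829 -0.1478  0.103 ] ext [0.028 0.027 0.007]
t0 blue [269 240  21  21 356] ztop 0.1463 mid [0.5054 0.0426 0.1449] mean [0.5058 0.0427 0.1447] ext [0.038 0.039 0.007]
t0 blue [ 94 264  36  34 928] ztop 0.2047 mid [0.4505 0.3364 0.2028] mean [0.4503 0.3354 0.2031] ext [0.057 0.059 0.008]
t0 red [545  61  13  14  94] ztop 0.0779 mid [ 0.9093 -0.5523  0.0773] mean [ 0.9071 -0.55    0.0763] ext [0.02  0.012 0.011]
t0 red [231  63  11   7  37] ztop 0.0724 mid [0.9051 0.1383 0.0711] mean [0.9038 0.1388 0.0704] ext [0.006 0.022 0.008]
t0 red [388  62  11  11  51] ztop 0.0759 mid [ 0.9069 -0.2051  0.0745] mean [ 0.9049 -0.2027  0.0745] ext [0.012 0.019 0.009]
t0 red [ 64 243   8   8  44] ztop 0.1334 mid [0.5077 0.4488 0.1312] mean [0.5075 0.4486 0.1317] ext [0.013 0.015 0.007]
t0 tan [332 252  43  41 377] ztop 0.1514 mid [ 0.466  -0.0992  0.1496] mean [ 0.4604 -0.107   0.1496] ext [0.075 0.08  0.008]
t0 yellow [499  63  14  12  90] ztop 0.0785 mid [ 0.9073 -0.4514  0.0776] mean [ 0.9067 -0.4499  0.0771] ext [0.0
[... 3321 characters left out ...]
6 mid [0.5365 0.1654 0.0806] mean [0.5374 0.1658 0.0782] ext [0.042 0.023 0.014]
s0 yellow [282 246   6   7  29] ztop 0.0565 mid [0.5446 0.1915 0.0562] mean [0.5441 0.1919 0.0547] ext [0.012 0.009 0.01 ]
s0 yellow [315 288  19  39 301] ztop 0.1134 mid [0.4184 0.2953 0.1124] mean [0.4199 0.2975 0.1118] ext [0.029 0.03  0.01 ]
s0 yellow [ 218  300  107   91 4127] ztop 0.1161 mid [0.4772 0.4001 0.1215] mean [0.4876 0.4164 0.116 ] ext [0.12  0.17  0.023]
s0 yellow [202 351  38  48 968] ztop 0.1122 mid [0.5287 0.4914 0.1117] mean [0.5284 0.4941 0.1111] ext [0.05  0.034 0.011]
s0 yellow [198 384   9  12  51] ztop 0.0804 mid [0.5474 0.5289 0.079 ] mean [0.5468 0.5287 0.0784] ext [0.015 0.012 0.008]
```

Call:
{"api": "jog_arm", "payload": {
  "targets": [
    [0,[-43.4,0,49.4],0],
    [0,[-43.4,0,49.4],0],
    [0,[-43.4,0,49.4],0],
    [0,[-43.4,0,49.4],0],
    [0,[-43.4,0,49.4],0],
    [0,[-43.4,0,49.4],0],
    [0,[-43.4,0,49.4],0],
    [0,[-43.4,0,49.4],0],
    [0,[-43.4,0,49.4],0],
    [0,[-43.4,0,49.4],0]
  ],
  "grip_force": 15
}}

```text
time_s: 1.1
ee_pos: [0.4259, -0.0904, 0.2245]
eef_rot: [-1.571, -0.0, -1.255]
force: [1.2, -1.2, -0.3]
grip_width: 0.0179
```

Call:
{"api": "jog_arm", "payload": {
  "targets": [
    [0,[-10.2,0,11.7],0],
    [0,[-10.2,0,11.7],0],
    [0,[-10.2,0,11.7],0],
    [0,[-10.2,0,11.7],0],
    [0,[-10.2,0,11.7],0],
    [0,[-10.2,0,11.7],0]
  ]
}}

```text
time_s: 1.7
ee_pos: [0.5044, 0.04, 0.2243]
eef_rot: [-1.571, 0.0, -1.256]
force: [-0.2, 0.2, 0.5]
grip_width: 0.0009
```

Run:
```python
from h import *
o=ctrl.get_obs();print(o['ee_pos'],o['eef_rot'],o['grip_width'])
a=snap('side','s1')['img'][100:300,220:440]; b=snap('top','t1')['img'][150:350,190:410]
cv2.imwrite('pics/z1.png',cv2.resize(np.hstack([a,b]),None,fx=1.8,fy=1.8)[:,:,::-1])
```

```text
[0.50441971 0.03998673 0.22425462] [-1.57143704e+00  5.75803646e-07 -1.25555613e+00] 0.0008880861899391748
```

View pics/z1.png

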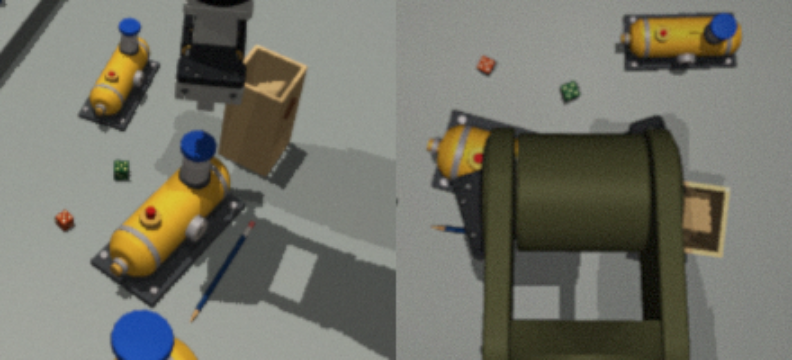

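The fingertip block appears above the cap, at about crop (210,95), and the pin and dice are undisturbed. It looks wider than I expected, so I'll check it against the depth.

Run:
```python
from h import *
c=dict(np.load('pics/s1.npz')); P=world(c); 
q=P[(abs(P[...,0]-.504)<.12)&(abs(P[...,1]-.04)<.12)]
for z in np.arange(.15,.36,.015):
    t=q[(q[:,2]>z)&(q[:,2]<z+.015)]
    t=t[:,:2]-[.5044,.04]
    if len(t): print(z.round(3),len(t),t.min(0).round(3),t.max(0).round(3))
```

```text
0.15 48 [-0.069 -0.119] [-0.018 -0.098]
0.21 33 [-0.012  0.006] [0.009 0.015]
0.225 15 [-0.012  0.01 ] [0.004 0.014]
0.3 169 [-0.056  0.01 ] [0.025 0.088]
0.315 346 [-0.057 -0.03 ] [0.038 0.092]
0.33 334 [-0.059  0.011] [0.018 0.093]
0.345 667 [-0.057  0.01 ] [0.017 0.093]
```

Run:
```python
from h import *
c=dict(np.load('pics/s1.npz'))
cv2.imwrite('pics/z2.png',cv2.resize(c['img'][70:190,280:400],None,fx=5,fy=5,interpolation=cv2.INTER_CUBIC)[:,:,::-1])
```

```text
(no output)
```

View pics/z2.png

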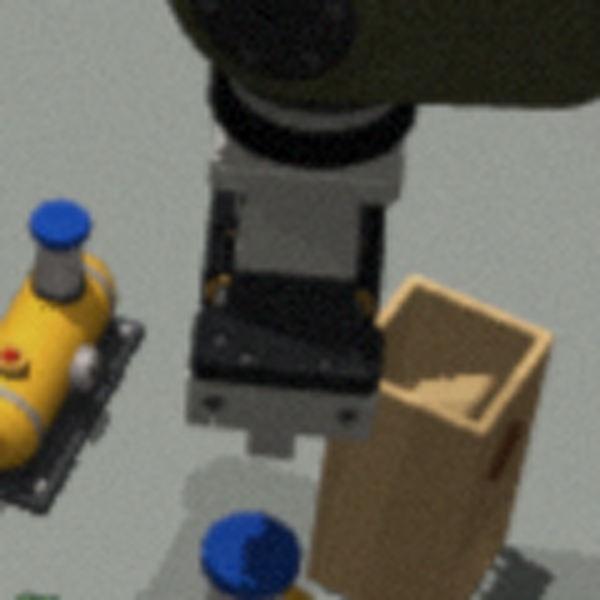

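The fingertips (zoom pixel 270,445) are centred over the cap (250,555). I'll press down now.

Call:
{"api": "jog_arm", "payload": {
  "targets": [
    [0,[-0.3,3.0,0.2],0],
    [0,[-0.3,5.0,0.2],0],
    [0,[-0.3,5.8,0.2],0],
    [0,[-0.3,6.5,0.2],0],
    [0,[-0.3,7.2,0.2],0],
    [0,[-0.3,7.2,0.2],0],
    [0,[-0.3,7.2,0.2],0]
  ]
}}

```text
time_s: 2.5
ee_pos: [0.506, 0.0435, 0.1538]
eef_rot: [-1.57, -0.001, -1.256]
force: [-5.6, -2.0, 8.0]
grip_width: 0.0007
```

Call:
{"api": "jog_arm", "payload": {
  "targets": [
    [0,[0,0.3,0],0],
    [0,[0,0.5,0],0],
    [0,[0,0.5,0],0],
    [0,[0,0.5,0],0]
  ]
}}

```text
time_s: 2.9
ee_pos: [0.5062, 0.0436, 0.1501]
eef_rot: [-1.569, -0.001, -1.256]
force: [-10.2, -1.6, 20.2]
grip_width: 0.0006
```

Call:
{"api": "jog_arm", "payload": {
  "targets": [
    [0,[0,-1.0,0],0],
    [0,[0,-2.2,0],0],
    [0,[0,-2.2,0],0],
    [0,[0,-2.2,0],0],
    [0,[0,-2.2,0],0]
  ]
}}

```text
time_s: 3.4
ee_pos: [0.5057, 0.0443, 0.1691]
eef_rot: [-1.571, 0.0, -1.255]
force: [0.6, 0.1, -0.6]
grip_width: 0.0003
```

```bash
cat >> h.py <<'E'
def pin(f):
    c=snap('side',f); P=world(c); hsv=cv2.cvtColor(c['img'],cv2.COLOR_RGB2HSV); H,S=hsv[...,0],hsv[...,1]
    n=np.hypot(P[...,0]-.528,P[...,1]-.130)<.03
    t=P[((H<6)|(H>172))&(S>150)&n]; print('pin n',len(t),'ztop',np.nanmax(t[:,2]),'xy',np.nanmean(t,0)[:2])
    b=P[(H>105)&(H<130)&(S>150)&(np.hypot(P[...,0]-.5055,P[...,1]-.043)<.03)]; print('cap',np.nanpercentile(b[:,2],95),len(b))
    return c
E
python3 - <<'E'
from h import *
print(ctrl.get_obs()['ee_pos'],ctrl.get_obs()['force'])
c=pin('s2'); cv2.imwrite('pics/z3.png',cv2.resize(c['img'][130:270,250:390],None,fx=4,fy=4)[:,:,::-1])
E
```

```text
[0.50570553 0.04425292 0.16907405] [ 0.55655076  0.07148237 -0.61174595]
pin n 24 ztop 0.11299082758350099 xy [0.52803074 0.13270224]
cap 0.14759068557768854 156
```

View pics/z3.png

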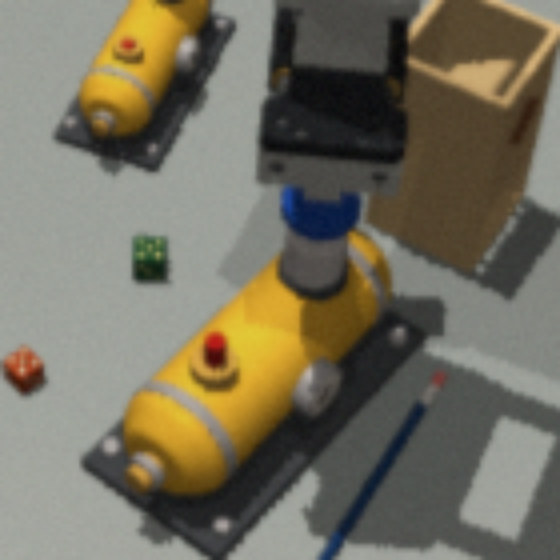

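The pin (zoom 215,350) now stands about 16–18 mm out, and the cap is up. On to the next strokes.

Call:
{"api": "jog_arm", "payload": {
  "targets": [
    [0,[0,1.0,0],0],
    [0,[0,1.6,0],0],
    [0,[0,2.2,0],0],
    [0,[0,2.2,0],0],
    [0,[0,2.2,0],0],
    [0,[0,1.0,0],0],
    [0,[0,0,0],0],
    [0,[0,0,0],0],
    [0,[0,0,0],0],
    [0,[0,0,0],0]
  ]
}}

```text
time_s: 4.45
ee_pos: [0.5055, 0.0443, 0.1685]
eef_rot: [-1.572, 0.0, -1.255]
force: [0.5, -0.3, -0.2]
grip_width: 0.0003
```

Run:
```python
from h import *
pin('s3'); print(ctrl.get_obs()['ee_pos'])
```

```text
pin n 33 ztop 0.12126352838358778 xy [0.52764064 0.13345392]
cap 0.14801061487516157 158
[0.50556516 0.04431799 0.16863069]
```

Call:
{"api": "jog_arm", "payload": {
  "targets": [
    [0,[0,1.0,0],0],
    [0,[0,1.6,0],0],
    [0,[0,2.2,0],0],
    [0,[0,2.2,0],0],
    [0,[0,2.2,0],0],
    [0,[0,1.0,0],0],
    [0,[0,0,0],0],
    [0,[0,0,0],0],
    [0,[0,0,0],0],
    [0,[0,0,0],0]
  ]
}}

```text
time_s: 5.5
ee_pos: [0.5055, 0.0443, 0.1686]
eef_rot: [-1.572, 0.0, -1.255]
force: [0.7, 0.5, -0.5]
grip_width: 0.0003
```

Run:
```python
from h import *
pin('s4'); print(ctrl.get_obs()['ee_pos'])
```

```text
pin n 43 ztop 0.13207269929127918 xy [0.52799832 0.13292057]
cap 0.14750414458862204 158
[0.50557771 0.04431096 0.16864015]
```

Call:
{"api": "jog_arm", "payload": {
  "targets": [
    [0,[0,1.0,0],0],
    [0,[0,1.6,0],0],
    [0,[0,2.2,0],0],
    [0,[0,2.2,0],0],
    [0,[0,2.2,0],0],
    [0,[0,1.0,0],0],
    [0,[0,0,0],0],
    [0,[0,0,0],0],
    [0,[0,0,0],0],
    [0,[0,0,0],0]
  ]
}}

```text
time_s: 6.55
ee_pos: [0.5055, 0.0443, 0.1686]
eef_rot: [-1.572, 0.0, -1.255]
force: [0.3, -0.4, 0.2]
grip_width: 0.0003
```

Run:
```python
from h import *
c=pin('s5'); print(ctrl.get_obs()['ee_pos'],ctrl.get_obs()['force']); cv2.imwrite('pics/z4.png',cv2.resize(c['img'][130:270,250:390],None,fx=4,fy=4)[:,:,::-1])
```

```text
pin n 41 ztop 0.13899515892772263 xy [0.52804044 0.13367992]
cap 0.14830374621492745 154
[0.50557667 0.04430216 0.16866709] [ 0.17231603 -0.01406837  0.32620407]
```

View pics/z4.png

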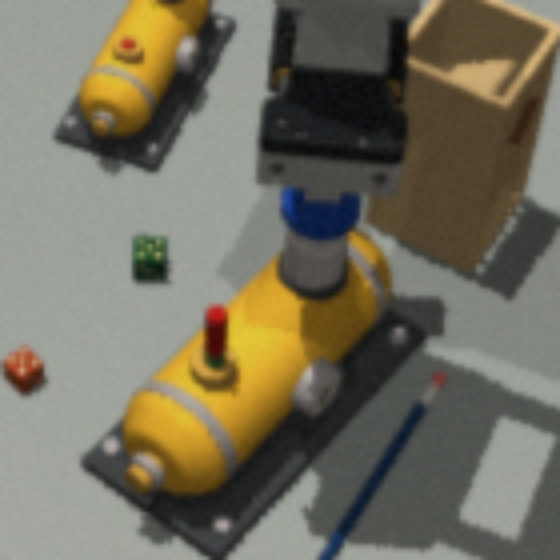

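The green band is now visible at (215,362). One extra stroke is harmless and will confirm the pin is at its end. After that I'll retreat straight up.

Call:
{"api": "jog_arm", "payload": {
  "targets": [
    [0,[0,1.0,0],0],
    [0,[0,1.6,0],0],
    [0,[0,2.2,0],0],
    [0,[0,2.2,0],0],
    [0,[0,2.2,0],0],
    [0,[0,1.0,0],0],
    [0,[0,0,0],0],
    [0,[0,0,0],0],
    [0,[0,0,0],0],
    [0,[0,0,0],0]
  ]
}}

```text
time_s: 7.6
ee_pos: [0.5055, 0.0443, 0.1685]
eef_rot: [-1.572, 0.0, -1.255]
force: [-0.1, 0.3, 0.2]
grip_width: 0.0004
```

Call:
{"api": "jog_arm", "payload": {
  "targets": [
    [0,[0,-3,0],0],
    [0,[0,-7,0],0],
    [0,[0,-10,0],0],
    [0,[0,-10,0],0],
    [0,[0,-10,0],0],
    [0,[0,-10,0],0]
  ]
}}

```text
time_s: 8.2
ee_pos: [0.5054, 0.0443, 0.2678]
eef_rot: [-1.573, 0.001, -1.255]
force: [-0.5, -0.1, -0.6]
grip_width: 0.0008
```

Run:
```python
from h import *
c=pin('s6'); print(ctrl.get_obs()['ee_pos'],ctrl.get_obs()['force'],ctrl.get_obs()['joint_vel'].round(3))
a=dict(np.load('pics/s0.npz'))['img']
cv2.imwrite('pics/z5.png',cv2.resize(np.hstack([a[130:290,240:400],c['img'][130:290,240:400]]),None,fx=2.5,fy=2.5,interpolation=cv2.INTER_CUBIC)[:,:,::-1])
```

```text
pin n 45 ztop 0.13655570376234416 xy [0.52800896 0.13322577]
cap 0.14799639340013845 255
[0.50547619 0.04430735 0.26792591] [1.00516717 0.46158473 0.02903682] [ 0.001 -0.002 -0.006 -0.     0.001 -0.001]
```

View pics/z5.png

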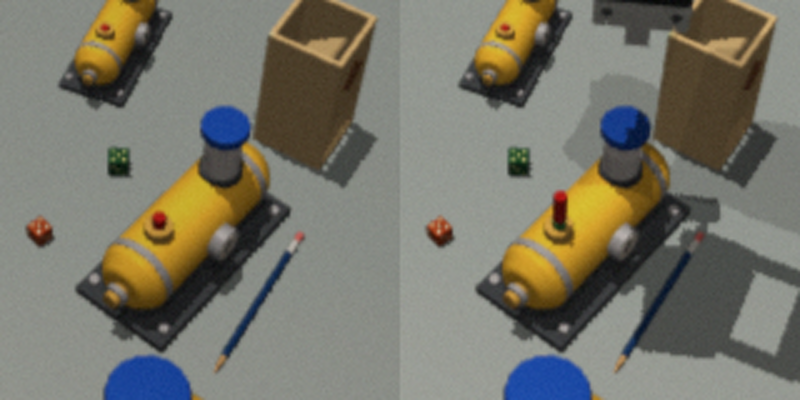

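The extra stroke didn't raise the pin any further, the cap is up, and the bystanders look unchanged between the before and after views. Handing in.

```bash
python3 -c "
from station import ctrl; print(ctrl.hand_in())"
```

```text
the job is handed in; nothing more can be done
None
```

The air tank is charged: the indicator pin is fully out with its green band showing, and the cap is back up. I closed the gripper and pressed the cap of the middle-sized pump with the fingertips for five full strokes. The fifth was only a check. I then backed straight up, clear of everything, and handed in at about 8.3 s of the 48 s allowed.

- **Pin:** its measured top rose from 113 mm after the first stroke to 121, 132 and 139 mm, then read 137 mm after the fifth. It should read about 134 mm when fully out, so these readings run 3–5 mm high, more than the 2 mm calibration. The extra stroke did not raise it, so I took it as fully out.
- **Cap:** its top measures about 148 mm, the same as before I started.
- **Bystanders:** the dice, tower and pencil look unmoved in the before and after pictures. I compared them by eye and did not measure their positions.
- **Forces:** the highest reading was about 20 N up on the fingers with the cap on its stop in the first stroke. Forces during the later presses were not reported. At the end nothing was touching.

No check failed. The hand-in gave no verdict.

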